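# Stack the snack-pot tower

## Task

Put the snack tower together on the wooden stand, from the bottom up: the blue pot in the stand's round recess, the yellow pot on the blue one, the red pot on the yellow one, and the white lid on top. Each foot must drop fully home into what is below it, so that the tower stands upright and is left free. Leave the green spare pot, the dropper bottle and the mug where they stand.

Things in the scene. Friction and masses are not known exactly. Their poses are not given: they have to be found in the camera images.
- stand: Square wooden stand 90 x 90 x 14 mm lying flat, does not move; round recess in the middle of its top, 54 mm in diameter, 9 mm deep. Origin at the centre of its underside, z up. The blue pot seated in it has its origin 7 mm above this origin.
- blue_pot: Blue round plastic snack pot with open top: outside diameter 60 mm, wall 3 mm (mouth 54 mm), total height 56 mm, about 0.09 kg. Under it a foot 45 mm in diameter and 7 mm high (bevelled to 41 mm at the bottom) that drops into the mouth of a pot or the recess of the stand, until the 60 mm body sits on the rim. Stands upright; origin at the centre of the foot's underside, z up through the mouth. A pot seated on it has its origin 49 mm above this one's.
- yellow_pot: Yellow round plastic snack pot with open top: outside diameter 60 mm, wall 3 mm (mouth 54 mm), total height 48 mm, about 0.09 kg. Under it a foot 45 mm in diameter and 7 mm high (bevelled to 41 mm at the bottom) that drops into the mouth of a pot or the recess of the stand, until the 60 mm body sits on the rim. Stands upright; origin at the centre of the foot's underside, z up through the mouth. A pot seated on it has its origin 41 mm above this one's.
- red_pot: Red round plastic snack pot with open top: outside diameter 60 mm, wall 3 mm (mouth 54 mm), total height 42 mm, about 0.09 kg. Under it a foot 45 mm in diameter and 7 mm high (bevelled to 41 mm at the bottom) that drops into the mouth of a pot or the recess of the stand, until the 60 mm body sits on the rim. Stands upright; origin at the centre of the foot's underside, z up through the mouth. The lid seated on it has its origin 35 mm above this one's.
- pot_lid: White round lid with a black knob, lying right way up, about 0.05 kg: disc 60 mm in diameter and 5 mm thick, its top 12 mm above the origin; below it a plug 45 mm in diameter, 7 mm high (bevelled to 41 mm at the bottom) that drops into a pot's mouth; on top an upright round knob, 26 mm in diameter, 24 mm high (from 12 to 36 mm above the origin). Origin at the centre of the plug's underside, z up.
- green_pot: Green round plastic snack pot with open top: outside diameter 60 mm, wall 3 mm (mouth 54 mm), total height 48 mm, about 0.09 kg. Under it a foot 45 mm in diameter and 7 mm high (bevelled to 41 mm at the bottom) that drops into the mouth of a pot or the recess of the stand, until the 60 mm body sits on the rim. Stands upright; origin at the centre of the foot's underside, z up through the mouth. A spare: not wanted, to be left where it stands.
- dropper_bottle: Tiny dark dropper bottle, 22 mm in diameter, 40 mm high, standing among the pots; bystander. Origin at the centre of its underside.
- mug: White mug with handle, 82 mm in diameter, 91 mm high, left of the work; bystander. Origin at the centre of its underside.
There are look-alikes about, which are no part of the job. Of the things that look like the yellow_pot, the smaller one is meant.

How it is judged:
By the outcome, as a careful person would: the job done as asked, in the order asked, and still so for the second after the job is handed in, with the robot touching nothing.
It also fails if it takes over 112 s, if anything falls off the work surface, if the arm or the gripper's body presses on something with over 40 N, if the wrist force passes 120 N, or if a joint passes its speed limit or range.

## Robot

A 6-joint arm with a two-finger parallel gripper is mounted at the origin on a cart in front of the work surface, level with it; the furniture and walls round the work are solid. World frame = base frame: x ahead of the robot, y to its left, z up, the work surface at z = 0. Lengths are in m, angles in rad, forces in N, time in s.
With the tool pointing down it reaches from about 0.275 to 0.775 m from the base axis. Payload 14.6 kg.
Tool frame: the origin (TCP) lies at the very end of the fingers, on their centre line; the grasp point (between the pads) lies 19 mm behind it; z points along the fingers, y is the line along which they close (so a half turn about z gives the same grasp; the last joint's range is limited). The gripper opens to 85 mm and grips with 20 to 120 N. Pads are 22 mm wide; open, the fingers measure 114 mm over their backs; the gripper's body (76 mm by 85 mm) begins 54 mm behind the grasp point. The pads swing forward as they close: fully open they stand 13 mm farther back than shut.
Start: joints at [-1.385, 0.263, -0.048, 1.259, 0, 1.415], TCP at [0.175, -0.495, 0.192] pointing down, gripper open.
Joint ranges: [-2.65, 2.65], [-0.89, 1.7], [-1.18, 1.37], [-2.13, 2.11], [-1.35, 1.29], [-3.14, 3.14]. Speed limits (rad/s): [1.89, 1.89, 2.57, 2.79, 3.14, 3.14].

## Interface

Orientations are given as [roll, pitch, yaw] about the fixed x, y, z axes, in that order (R = Rz(yaw) Ry(pitch) Rx(roll)).
In Python, from workcell import manip gives the robot as it stands.
- The arm moves only by the tool jog_arm, never from a script. Its argument "series" is a list of rows, each a list of 5 numbers: the shift along the tool's x, y, z in cm, then the turn about the tool's z in rad, then the finger opening in cm, from 0 to 8.54. In form: [[dx, dy, dz, spin, grip], ...]. A call has 1 to 12 rows; each row is the pose to reach, as a shift and turn from the pose commanded when the call began, along the tool's axes at that moment; what a row does not reach only later rows make up. A row lasts 1/12 s, in which the tool goes at most 41.7 mm and 7.16 degrees, less where a joint would pass 70% of its speed; a pose out of reach is approached as far as the arm can. A call with a gripper value outside its range is refused whole. The fingers move at their own pace and stop on an object; "force" is the grip in N (left out, the last holds). Time passes only in rows, so rows that repeat a pose let the fingers close. It gives the time, the measured TCP pose, the force, the opening and the grip force at its end, in the units of the state.
- manip.read_state(): the state, without advancing time (a new reading comes with each control period).
- manip.snapshot(name): name is "side" or "top" or "wrist"; returns (picture, depth): 384x512x3 uint8, red, green, blue; 384x512 float32, m along the optical axis (not along the pixel's ray), 0 where there is no reading.
- manip.camera_params(name): a dict with "camera_matrix" (3x3 intrinsics, pixels), "k1" (the pictures are not rectified: a ray, as slopes to the right and down, at radius r is drawn at 1 + k1 r^2 times it, then the intrinsics apply), "world_from_camera" (4x4, takes a point from camera to world coordinates); the wrist camera has in their place "mount" (4x4, takes a point from camera to tool coordinates, whose origin is the TCP and whose axes are the flange's). Camera axes: x right, y down, z forward; pixel columns grow to the right and rows downward; lengths in m; the calibration is good to about 2 mm. A picture is of the moment at which its call begins: read the wrist's pose just before it. camera_params takes no time and is no camera call.
- manip.hand_in(): hands the job in; it is judged then, once.
The state is a dict: "clock": time; "qpos": joint angles; "qvel": joint speeds; "tau": joint torques, N m; "eef_pos": TCP position; "tool_rot": TCP orientation; "contact_force": force on the tool from outside, world axes, zero at the start; "torque": the same for the moment, N m; "grip_width": finger opening in m; "finger_force": force on a finger pad.
Only numpy, scipy, OpenCV 4.12 (cv2) and the standard library are available. Lean on these libraries where they do the work, as an engineer would, in place of code of your own. Each camera call takes 0.05 s, during which the arm holds its last target. There are 200 camera calls.

## Working session

There is one attempt and no reset: what is moved stays moved. The work goes in short steps, Python scripts to look and compute and a tool call to move; the robot and the scene stay as the last step left them, time stands still between calls to the robot, and variables do not carry over. Pictures are saved under pics/ and viewed, at most 14 in all, crops included, and the job is handed in when it is done.

Besides the shell and the picture viewer there is one more tool, called after "Call:" as a command line: name --pt "numbers of a row" for each row, then --argument value for the rest. jog_arm: Moves the arm, as the interface text tells. Its arguments: {"type":"object","properties":{"series":{"type":"array","items":{"type":"array","items":{"type":"number"}}},"force":{"type":"number"}},"required":["series"]}

```bash
mkdir -p pics; ls
python3 - <<'E'
from workcell import manip
import cv2,numpy as np
print(manip.read_state())
for n in("top","side"):
    p,d=manip.snapshot(n); np.savez(f"{n}0.npz",p=p,d=d); cv2.imwrite(f"pics/{n}0.png",p[:,:,::-1])
    print(manip.camera_params(n))
print(manip.camera_params("wrist"))
E
```

```text
pics
{'clock': 0.0, 'qpos': array([-1.38529394e+00,  2.63560359e-01, -4.89114670e-02,  1.25940153e+00,
       -4.26957859e-06,  1.41552830e+00]), 'qvel': array([0.00069186, 0.00182386, 0.00145977, 0.00022076, 0.00039974,
       0.00016054]), 'tau': array([ 6.50650854e-04, -6.37611508e+01,  3.84565616e+01,  1.32267925e-02,
       -5.12413135e-05, -1.88502867e-05]), 'eef_pos': array([ 0.17541501, -0.49450646,  0.19141506]), 'tool_rot': array([-3.14052792e+00, -1.62339158e-04,  3.40770321e-01]), 'contact_force': array([-0.23612192, -0.12223198,  0.39274905]), 'torque': array([ 0.02510793,  0.01400254, -0.00699083]), 'finger_force': 0.0, 'grip_width': 0.08535296277468524}
{'camera_matrix': array([[373.67487838,   0.        , 255.51055075],
       [  0.        , 373.67487838, 194.80817179],
       [  0.        ,   0.        ,   1.        ]]), 'k1': -0.11460710105619494, 'world_from_camera': array([[-0.02179929, -0.99859847,  0.04822737,  0.33374955],
       [-0.99960035,  0.02090197, -0.01903277,  0.12003198],
       [ 0.01799804, -0.048623  , -0.99865503,  1.05872273],
       [ 0.       
[... 364 characters left out ...]
0.88191577, -0.90658996],
       [ 0.02360274, -0.89483792, -0.44576676,  0.55372643],
       [ 0.        ,  0.        ,  0.        ,  1.        ]])}
{'camera_matrix': array([[324.98406855,   0.        , 255.60902231],
       [  0.        , 324.98406855, 193.40925122],
       [  0.        ,   0.        ,   1.        ]]), 'k1': 0.02173876158981815, 'mount': array([[ 7.73817976e-04, -9.58286932e-01, -2.85806854e-01,
         7.21759489e-02],
       [ 9.99999287e-01,  4.81607638e-04,  1.09269289e-03,
         1.49418295e-04],
       [-9.09466556e-04, -2.85807496e-01,  9.58286621e-01,
        -1.81519829e-01],
       [ 0.00000000e+00,  0.00000000e+00,  0.00000000e+00,
         1.00000000e+00]])}
```

View pics/top0.png

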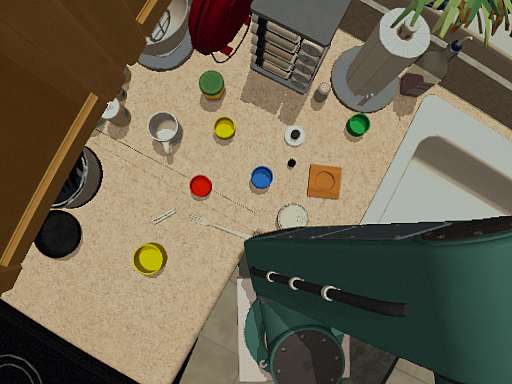

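View pics/side0.png

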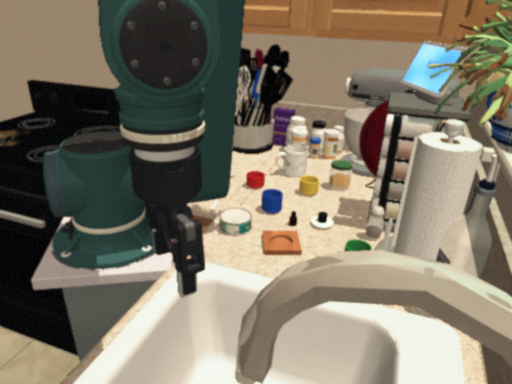

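```bash
cat > h.py <<'E'
import numpy as np,cv2
from scipy.spatial.transform import Rotation as R
from workcell import manip
def cloud(name,p,d,T=None):
    c=manip.camera_params(name); K=c["camera_matrix"]; h,w=d.shape
    uv=np.stack(np.meshgrid(np.arange(w),np.arange(h)),-1).reshape(-1,1,2).astype(np.float64)
    r=cv2.undistortPoints(uv,K,np.array([c["k1"],0,0,0.])).reshape(h,w,2)
    X=np.dstack([r,np.ones((h,w))])
    if T is None: T=c["world_from_camera"]
    return T,X@T[:3,:3].T          # T[:3,3]+t*ray ; t=depth
def rayplane(T,rays,z): return T[:3,3]+rays*((z-T[2,3])/rays[...,2])[...,None]
def tool(s):
    T=np.eye(4);T[:3,:3]=R.from_euler('xyz',s["tool_rot"]).as_matrix();T[:3,3]=s["eef_pos"];return T
def wrist():
    s=manip.read_state();p,d=manip.snapshot("wrist")
    return p,d,tool(s)@manip.camera_params("wrist")["mount"],s
def mask(p,c):
    H=cv2.cvtColor(p,cv2.COLOR_RGB2HSV);h,s,v=[H[...,i].astype(int) for i in range(3)]
    if c=="red": return ((h<6)|(h>174))&(s>150)&(v>80)
    lo,hi={"yellow":(24,33),"blue":(105,125),"green":(55,85),"wood":(5,16)}[c]
    return (h>=lo)&(h<=hi)&(s>130)&(v>60)
E
python3 - <<'E'
from h import *
f=np.load("top0.npz");p,d=f["p"],f["d"];T,r=cloud("top",p,d);W=T[:3,3]+r*d[...,None]
for c,z in(("red",.042),("yellow",.048),("blue",.056),("green",.048),("wood",.014)):
    n,l,st,ce=cv2.connectedComponentsWithStats(mask(p,c).astype(np.uint8))
    for i in range(1,n):
        if 150<st[i,4]<2500 and ce[i][1]<300:
            m=l==i; P=W[m]; q=rayplane(T,r[m],z); top=P[:,2]>np.percentile(P[:,2],97)-.008
            ce2,rad=cv2.minEnclosingCircle(P[top][:,:2].astype(np.float32))
            hull=cv2.minEnclosingCircle(q[:,:2].astype(np.float32))
            print(c,ce[i].round(),st[i,4],"ztop %.3f zmin %.3f"%(np.percentile(P[:,2],97),P[:,2].min()),np.round(ce2,4),round(rad,4),"plane",np.round(hull[0],4),round(hull[1],4))
for nm,(u,v) in dict(lid=(295,135),dropper=(292,163),mug=(164,129)).items(): 
    print(nm,W[v-3:v+4,u-3:u+4].reshape(-1,3).mean(0).round(4),W[v-3:v+4,u-3:u+4,2].max())
b=W[125:146,283:306]; m=(p[125:146,283:306].max(2)>150); 
for lo,hi in((.005,.02),(.03,.045)):
    k=(b[...,2]>lo)&(b[...,2]<hi); print("lid",lo,k.sum(),b[k].mean(0).round(4))
c1=cv2.resize(p[95:205,95:385],None,fx=2.7,fy=2.7,interpolation=2);c2=cv2.resize(p[215:300,95:385],None,fx=2.7,fy=2.7,interpolation=2)
cv2.imwrite("pics/crop.png",np.vstack([c1,c2])[:,:,::-1])
E
```

```text
red [200. 186.] 361 ztop 0.045 zmin 0.003 [0.3805 0.1982] 0.0912 plane [0.4111 0.2508] 0.0303
yellow [224. 127.] 324 ztop 0.052 zmin -0.001 [0.4675 0.1527] 0.1378 plane [0.5718 0.1834] 0.0306
yellow [149. 258.] 620 ztop 0.069 zmin -0.001 [0.2689 0.2757] 0.1687 plane [0.2155 0.3979] 0.043
blue [261. 177.] 364 ztop 0.059 zmin 0.008 [0.3961 0.0975] 0.0664 plane [0.43   0.0834] 0.0302
green [358. 124.] 262 ztop 0.051 zmin 0.009 [ 0.4625 -0.0494] 0.2129 plane [ 0.5773 -0.1932] 0.0303
wood [324. 181.] 1007 ztop 0.019 zmin -0.001 [ 0.3944 -0.0118] 0.1452 plane [ 0.418  -0.0945] 0.0624
lid [ 0.5471 -0.0127  0.0367] 0.04294679739273066
dropper [ 0.4701 -0.0033  0.0267] 0.04274112597076618
mug [0.5731 0.3524 0.0307] 1.0587227302475215
lid 0.005 256 [ 0.5509 -0.0136  0.0136]
lid 0.03 71 [ 0.55   -0.0134  0.0373]
```

View pics/crop.png

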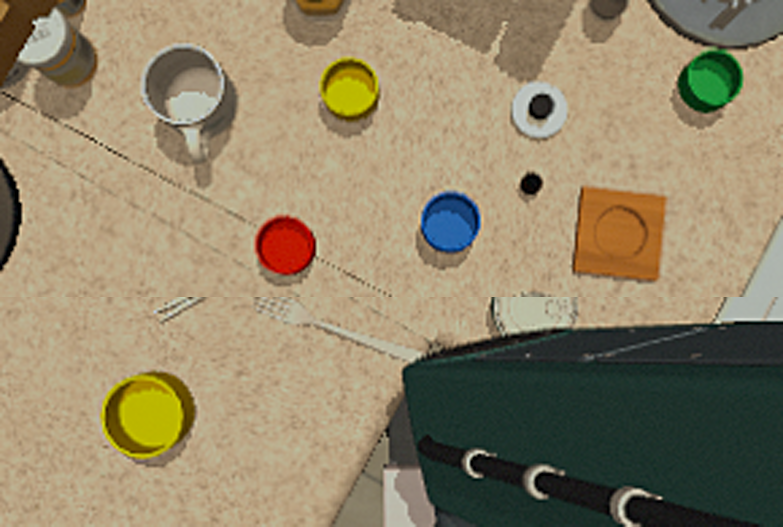

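The pictures show two yellow pots: (225,128), about 61 mm across and 48 mm high, and (150,259), about 86 mm across. The smaller one at (225,128) fits the description, and the enlarged crop confirms it at (350,88) against (147,416). Blue is at (261,177), red (200,186), green (358,124), the lid (295,135), the dropper (292,163), the mug (164,129) and the stand (324,181).

I'll move to a hover point with the tool turned to yaw π/2 and look from closer.

Call:
jog_arm --pt "41.7 -43 -6 -1.23 8.5" --pt "41.7 -43 -6 -1.23 8.5" --pt "41.7 -43 -6 -1.23 8.5" --pt "41.7 -43 -6 -1.23 8.5" --pt "41.7 -43 -6 -1.23 8.5" --pt "41.7 -43 -6 -1.23 8.5" --pt "41.7 -43 -6 -1.23 8.5" --pt "41.7 -43 -6 -1.23 8.5" --pt "41.7 -43 -6 -1.23 8.5" --pt "41.7 -43 -6 -1.23 8.5" --pt "41.7 -43 -6 -1.23 8.5" --pt "41.7 -43 -6 -1.23 8.5" --force 40

```text
clock: 1.1
eef_pos: [0.3811, -0.0441, 0.2416]
tool_rot: [3.141, 0.0, 1.572]
contact_force: [0.5, -2.5, 0.7]
grip_width: 0.0852
finger_force: 0.0
```

Call:
jog_arm --pt "8 4 -1 0 8.5" --pt "8 4 -1 0 8.5" --pt "8 4 -1 0 8.5" --pt "8 4 -1 0 8.5" --pt "8 4 -1 0 8.5" --pt "8 4 -1 0 8.5"

```text
clock: 1.6
eef_pos: [0.4205, 0.033, 0.2511]
tool_rot: [-3.141, 0.0, 1.57]
contact_force: [-0.1, -0.3, -0.6]
grip_width: 0.0851
finger_force: 0.0
```

```bash
cat > look.py <<'E'
from h import *
def scan(name,hs={"red":.042,"yellow":.048,"blue":.056,"green":.048,"wood":.014}):
    if name=="top": p,d=manip.snapshot("top");T,r=cloud("top",p,d)
    else: p,d,T0,s=wrist();T,r=cloud("wrist",p,d,T0)
    for c,z in hs.items():
        n,l,st,ce=cv2.connectedComponentsWithStats(mask(p,c).astype(np.uint8))
        for i in range(1,n):
            if st[i,4]<200: continue
            q=rayplane(T,r[l==i],z)[:,:2].astype(np.float32)
            o=cv2.minAreaRect(q) if c=="wood" else cv2.minEnclosingCircle(q)
            print(name,c,ce[i].round(),st[i,4],np.round(o[0],4),np.round(o[1],4))
    return p,d,T,r
E
python3 - <<'E'
from look import *
p,d,T,r=scan("wrist");print(manip.read_state()["eef_pos"]);cv2.imwrite("pics/w1.png",p[:,:,::-1])
W=T[:3,3]+r*d[...,None];np.savez("w1.npz",p=p,W=W,r=r,T=T)
p,d,T,r=scan("top")
f=np.load("top0.npz");T,r=cloud("top",f["p"],f["d"]);W=T[:3,3]+r*f["d"][...,None]
for n,(x,y) in dict(yellow=(.572,.183),lid=(.55,-.013)).items():
    k=(W[...,2]>.08)&(W[...,2]<.5)&(np.hypot(W[...,0]-x,W[...,1]-y)<.2);Q=W[k];Q=Q[np.argsort(np.hypot(Q[:,0]-x,Q[:,1]-y))];print(n,Q[:300:60].round(3))
E
```

```text
wrist yellow [390.  23.] 1382 [0.5701 0.183 ] 0.03
wrist blue [263. 115.] 1924 [0.4297 0.0832] 0.0295
wrist green [354. 317.] 228 [ 0.5652 -0.1952] 0.0273
wrist wood [254. 243.] 3775 [ 0.4179 -0.0929] [0.0947 0.0901]
[0.42049024 0.03277808 0.2511739 ]
top red [200. 186.] 365 [0.4109 0.2504] 0.0304
top yellow [224. 127.] 333 [0.5718 0.1834] 0.0307
top yellow [149. 258.] 628 [0.2157 0.3978] 0.0432
top blue [261. 177.] 362 [0.4299 0.0834] 0.0303
top wood [ 53. 100.] 17808 [0.5773 0.6029] [0.9134 0.5499]
yellow [[0.656 0.201 0.081]
 [0.664 0.214 0.082]
 [0.622 0.275 0.492]
 [0.615 0.28  0.485]
 [0.604 0.285 0.483]]
lid [[ 0.649 -0.084  0.082]
 [ 0.674 -0.038  0.29 ]
 [ 0.674 -0.04   0.215]
 [ 0.676 -0.04   0.334]
 [ 0.677 -0.036  0.301]]
```

View pics/w1.png

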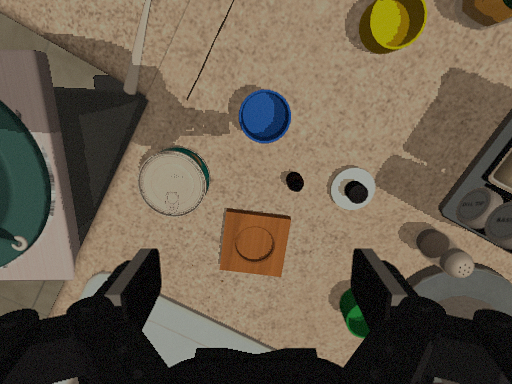

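The wrist picture shows blue at (263,115), the stand at (254,243), yellow at (397,22), the lid at (353,189), the dropper at (294,182) and green at (354,317). It agrees with the top view to about 2 mm. The stand's recess centre comes out at about (0.418, -0.0945), after allowing for the visible side face.

Call:
jog_arm --pt "5 0.95 0 0 8.5" --pt "5 0.95 5 0 8.5" --pt "5 0.95 9 0 8.5" --pt "5 0.95 13 0 8.5" --pt "5 0.95 15 0 8.5" --pt "5 0.95 15 0 8.5" --pt "5 0.95 15 0 8.5"

```text
clock: 2.28
eef_pos: [0.4299, 0.0831, 0.1015]
tool_rot: [-3.14, 0.0, 1.569]
contact_force: [-0.2, -0.3, 0.7]
grip_width: 0.0848
finger_force: 0.0
```

Call:
jog_arm --pt "0 0 4 0 8.5" --pt "0 0 7 0 8.5" --pt "0 0 8.3 0 8.5" --pt "0 0 8.3 0 8.5" --pt "0 0 8.3 0 5" --pt "0 0 8.3 0 5" --pt "0 0 8.3 0 5" --pt "0 0 8.3 0 5" --pt "0 0 8.3 0 5" --pt "0 0 8.3 0 5" --force 40

```text
clock: 3.12
eef_pos: [0.4308, 0.0839, 0.0188]
tool_rot: [3.141, 0.0, 1.571]
contact_force: [0.2, -1.3, 0.3]
grip_width: 0.0503
finger_force: 0.0
```

Run:
```python
from look import *
p,d,T,r=scan("wrist");print(manip.read_state());cv2.imwrite("pics/w2.png",p[:,:,::-1])
scan("top")
```

```text
wrist blue [253. 237.] 9972 [0.4299 0.0891] 0.0346
{'clock': 3.1667, 'qpos': array([ 6.24685477e-03,  2.52277086e-01, -5.82171774e-01,  7.35888923e-01,
        1.34841549e-06,  1.57699466e+00]), 'qvel': array([-0.00151558,  0.00441198, -0.00389027, -0.00200909,  0.00131316,
       -0.00018009]), 'tau': array([-3.05712805e-02, -5.44279146e+01,  3.00766003e+01,  1.72097463e-02,
       -5.66871986e-04, -3.62722658e-04]), 'eef_pos': array([0.43069542, 0.08389255, 0.01862246]), 'tool_rot': array([ 3.14113413e+00, -4.19057662e-06,  1.57084485e+00]), 'contact_force': array([ 0.20386768, -0.52617464,  0.61475107]), 'torque': array([ 0.0378975 , -0.01944269,  0.0049893 ]), 'finger_force': 0.0, 'grip_width': 0.0500885581306862}
top red [200. 186.] 357 [0.4108 0.2506] 0.0302
top yellow [223. 127.] 292 [0.5718 0.1834] 0.0306
top yellow [149. 259.] 613 [0.2154 0.3978] 0.043
top green [358. 124.] 262 [ 0.5768 -0.1929] 0.0299
top wood [54. 98.] 17564 [0.5772 0.6043] [0.9134 0.5469]
top wood [329. 181.] 687 [ 0.417  -0.1065] [0.0669 0.0903]
```

View pics/w2.png

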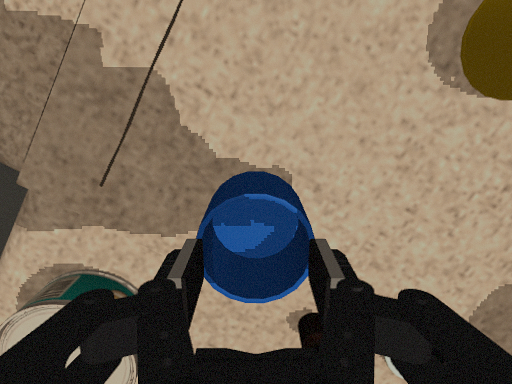

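The blue pot's rim centre is at about (256,248), between the pads at (200,240) and (313,240). The gripper reads 50 mm with no force, so I'll close further and see whether it takes hold.

Call:
jog_arm --pt "0 0 0 0 3" --pt "0 0 0 0 3" --pt "0 0 0 0 3" --pt "0 0 0 0 3" --force 40

```text
clock: 3.55
eef_pos: [0.4305, 0.0839, 0.0183]
tool_rot: [-3.141, 0.0, 1.571]
contact_force: [-0.7, 0.4, -0.2]
grip_width: 0.0298
finger_force: 0.0
```

Run:
```python
from look import *
p,d,T,r=scan("wrist",{"blue":.056});cv2.imwrite("pics/w3.png",p[:,:,::-1])
W=T[:3,3]+r*d[...,None];k=mask(p,"blue");Q=W[k&(abs(W[...,2]-.056)<.006)];print(Q.min(0),Q.max(0))
for row in(200,220,240,260): 
    print(row,[W[row,c].round(3).tolist() for c in range(180,340,8)][::2])
```

```text
wrist blue [255. 234.] 8973 [0.4299 0.089 ] 0.0347
[0.4010384  0.05357601 0.05001276] [0.4591359  0.11340033 0.06152471]
200 [[0.381, 0.092, -0.0], [0.391, 0.092, -0.001], [0.405, 0.1, 0.025], [0.417, 0.11, 0.055], [0.423, 0.096, 0.011], [0.433, 0.096, 0.012], [0.44, 0.11, 0.056], [0.448, 0.107, 0.045], [0.464, 0.092, -0.001], [0.474, 0.092, -0.001]]
220 [[0.38, 0.078, -0.001], [0.391, 0.078, 0.0], [0.403, 0.083, 0.013], [0.413, 0.083, 0.012], [0.423, 0.083, 0.012], [0.433, 0.083, 0.012], [0.443, 0.083, 0.011], [0.453, 0.082, 0.011], [0.456, 0.099, 0.052], [0.475, 0.078, 0.0]]
240 [[0.379, 0.063, -0.001], [0.401, 0.09, 0.056], [0.411, 0.095, 0.067], [0.413, 0.069, 0.011], [0.423, 0.069, 0.012], [0.433, 0.069, 0.011], [0.443, 0.069, 0.011], [0.447, 0.094, 0.066], [0.457, 0.086, 0.048], [0.476, 0.063, -0.001]]
260 [[0.379, 0.049, -0.0], [0.405, 0.09, 0.076], [0.413, 0.095, 0.085], [0.414, 0.063, 0.026], [0.423, 0.058, 0.016], [0.433, 0.056, 0.013], [0.443, 0.06, 0.02], [0.445, 0.092, 0.08], [0.451, 0.094, 0.084], [0.477, 0.049, -0.0]]
```

View pics/w3.png

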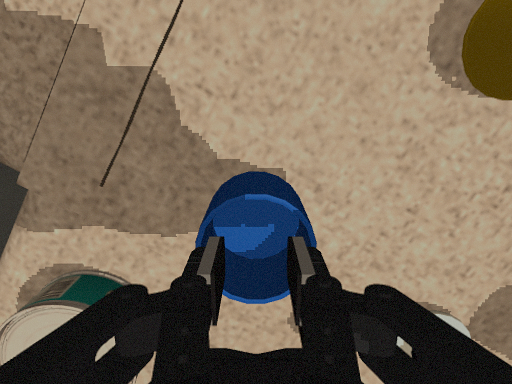

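Run:
```python
from look import *
p,d=manip.snapshot("side");c=p[130:290,180:390];cv2.imwrite("pics/s1.png",cv2.resize(c,None,fx=3.6,fy=3.6,interpolation=2)[:,:,::-1])
T,r=cloud("side",p,d);W=T[:3,3]+r*d[...,None]
k=(p.max(2)<75)&(abs(W[...,0]-.43)<.06)&(abs(W[...,1]-.083)<.05)&(W[...,2]<.3)
print(k.sum(),np.sort(W[k][:,2])[:20].round(3)); v,u=np.where(k);j=np.argsort(W[k][:,2])[:10];print(u[j],v[j],W[k][j].round(3))
p,d,T0,s=wrist();T,r=cloud("wrist",p,d,T0);W=T[:3,3]+r*d[...,None]
k=(p.max(2)<70)&(d<.17)&(d>0);Q=(W[k]-s["eef_pos"]);j=np.argsort(Q[:,2])[:400:40];print(Q[j].round(3))
```

```text
1684 [0.049 0.063 0.063 0.066 0.066 0.067 0.067 0.069 0.069 0.073 0.073 0.076
 0.076 0.077 0.077 0.079 0.08  0.08  0.08  0.082]
[277 278 277 277 264 278 277 278 264 278] [192 192 191 190 191 191 189 190 190 189] [[0.45  0.103 0.049]
 [0.446 0.075 0.063]
 [0.444 0.081 0.063]
 [0.444 0.082 0.066]
 [0.406 0.079 0.066]
 [0.445 0.073 0.067]
 [0.445 0.086 0.067]
 [0.446 0.075 0.069]
 [0.406 0.079 0.069]
 [0.445 0.073 0.073]]
[[ 0.11   0.095  0.004]
 [-0.003  0.029  0.019]
 [-0.009  0.028  0.02 ]
 [ 0.018  0.023  0.021]
 [-0.019  0.023  0.022]
 [-0.022  0.02   0.023]
 [ 0.009  0.028  0.024]
 [-0.022  0.019  0.025]
 [ 0.026  0.005  0.026]
 [ 0.011  0.027  0.027]]
```

View pics/s1.png

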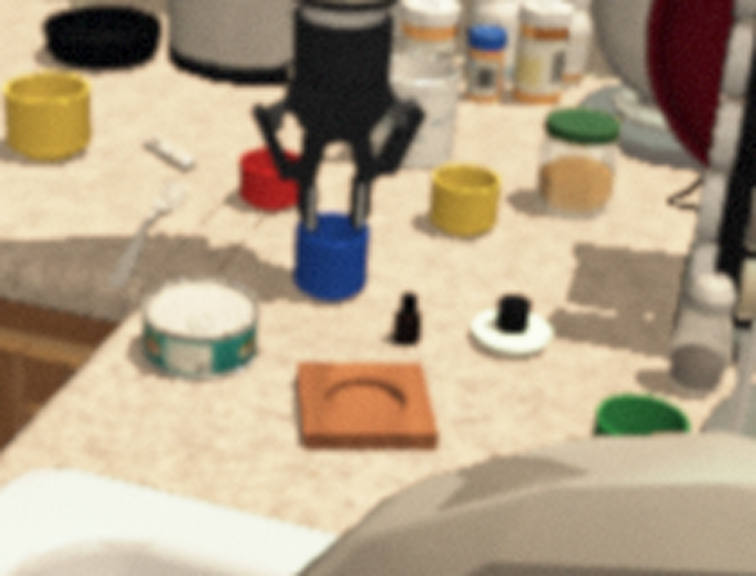

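The side view shows the fingertips above the blue pot's rim at crop (310,225) and (360,225), at z ≈ 0.063. The reported TCP z is 0.018, so the real finger ends sit about 45 mm behind the nominal TCP. I'll allow for that: open, go about 4 cm lower, watch the force and close again.

Call:
jog_arm --pt "0 0 0 0 8.5" --pt "0 0 0 0 8.5" --pt "0 0 0 0 8.5" --pt "0 0 0 0 8.5" --pt "0 0 0 0 8.5" --pt "0 0 0 0 8.5" --pt "0 0 1.5 0 8.5" --pt "0 0 3 0 8.5" --pt "0 0 4 0 8.5" --pt "0 0 4 0 8.5"

```text
clock: 4.53
eef_pos: [0.4294, 0.0839, -0.0231]
tool_rot: [-3.139, 0.0, 1.571]
contact_force: [0.5, -0.9, 0.6]
grip_width: 0.0849
finger_force: 0.0
```

Call:
jog_arm --pt "0 0 0 0 5" --pt "0 0 0 0 5" --pt "0 0 0 0 5" --pt "0 0 0 0 5" --pt "0 0 0 0 5" --pt "0 0 0 0 5" --force 40

```text
clock: 5.03
eef_pos: [0.4309, 0.0839, -0.0208]
tool_rot: [3.14, 0.0, 1.571]
contact_force: [-2.0, 0.2, 7.5]
grip_width: 0.0595
finger_force: 41.7
```

Call:
jog_arm --pt "0 0 -3 0 5" --pt "0 0 -6 0 5" --pt "0 0 -8 0 5" --pt "-4 -0.3 -8 0 5" --pt "-8 -0.6 -8 0 5" --pt "-12 -0.9 -8 0 5" --pt "-15 -1.2 -8 0 5" --pt "-17.8 -1.25 -8 0 5" --pt "-17.8 -1.25 -8 0 5" --pt "-17.8 -1.25 -8 0 5"

```text
clock: 5.87
eef_pos: [0.4182, -0.0953, 0.0589]
tool_rot: [3.141, 0.0, 1.568]
contact_force: [-0.9, 1.3, -0.9]
grip_width: 0.0592
finger_force: 43.8
```

Run:
```python
from look import *
p,d=manip.snapshot("side");c=p[130:290,180:390];cv2.imwrite("pics/s2.png",cv2.resize(c,None,fx=3.6,fy=3.6,interpolation=2)[:,:,::-1])
T,r=cloud("side",p,d);W=T[:3,3]+r*d[...,None];k=mask(p,"blue");n,l,st,ce=cv2.connectedComponentsWithStats(k.astype(np.uint8));i=1+st[1:,4].argmax();Q=W[l==i];print(ce[i],np.percentile(Q,[2,50,98],axis=0).round(4))
p,d,T,r=scan("wrist",{"wood":.014});W=T[:3,3]+r*d[...,None];Q=W[mask(p,"blue")];print(np.percentile(Q,[2,50,98],axis=0).round(4));print(manip.read_state()["eef_pos"])
```

```text
[284.17376491 205.69165247] [[ 0.3906 -0.1264  0.09  ]
 [ 0.417  -0.1179  0.1193]
 [ 0.4466 -0.0663  0.1376]]
wrist wood [256. 170.] 8112 [ 0.4181 -0.0916] [0.0853 0.0897]
[[ 0.3911 -0.1215  0.0902]
 [ 0.4174 -0.1048  0.113 ]
 [ 0.4442 -0.065   0.1356]]
[ 0.4179906  -0.09368455  0.05863729]
```

View pics/s2.png

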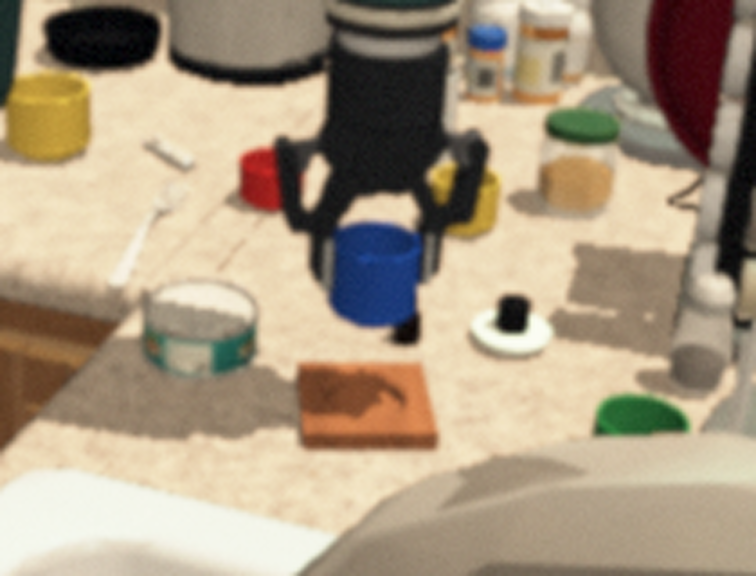

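The blue pot is held upright at crop (375,270), above the stand's recess. Lowering it.

Call:
jog_arm --pt "0 0 3 0 5" --pt "0 0 5 0 5" --pt "0 0 6.2 0 5" --pt "0 0 6.6 0 5" --pt "0 0 7 0 5" --pt "0 0 7.3 0 5" --pt "0 0 7.3 0 5" --pt "0 0 7.3 0 5"

```text
clock: 6.63
eef_pos: [0.4186, -0.094, -0.014]
tool_rot: [3.14, 0.0, 1.571]
contact_force: [-0.6, -0.7, -0.6]
grip_width: 0.0591
finger_force: 43.3
```

Call:
jog_arm --pt "0 0 0.15 0 5" --pt "0 0 0.15 0 5" --pt "0 0 0.15 0 8.5" --pt "0 0 0.15 0 8.5" --pt "0 0 0.15 0 8.5" --pt "0 0 0.15 0 8.5" --pt "0 0 0.15 0 8.5" --pt "0 0 -3 0 8.5" --pt "0 0 -7 0 8.5" --pt "0 0 -11 0 8.5" --pt "0 0 -15 0 8.5" --pt "0 0 -15 0 8.5"

```text
clock: 7.63
eef_pos: [0.4206, -0.0952, 0.1416]
tool_rot: [3.134, 0.003, 1.571]
contact_force: [1.0, -0.1, 1.0]
grip_width: 0.0849
finger_force: 0.0
```

Run:
```python
from look import *
p,d,T,r=scan("wrist",{"blue":.063,"wood":.014});W=T[:3,3]+r*d[...,None]
n,l,st,ce=cv2.connectedComponentsWithStats(mask(p,"blue").astype(np.uint8));i=1+st[1:,4].argmax();Q=W[l==i]
print(np.percentile(Q[:,2],[5,50,95,98]));Q=Q[Q[:,2]>.057];print(len(Q),Q.min(0).round(4),Q.max(0).round(4),((Q.min(0)+Q.max(0))/2).round(4))
A=np.c_[Q[:,:2],np.ones(len(Q))];print("rim plane",np.linalg.lstsq(A,Q[:,2],rcond=None)[0].round(3),manip.read_state()["eef_pos"])
```

```text
wrist blue [252. 179.] 2840 [ 0.4193 -0.0935] 0.0306
wrist wood [251. 159.] 4153 [ 0.4176 -0.0949] [0.0911 0.0899]
[0.01764932 0.01901459 0.06307481 0.06353069]
720 [ 0.3887 -0.1234  0.057 ] [ 0.4471 -0.0223  0.3228] [ 0.4179 -0.0728  0.1899]
rim plane [-0.011  0.593  0.125] [ 0.41996741 -0.09494104  0.13853603]
```

The blue rim is level at z 0.063, centred at about (0.4185, -0.094), so the pot is seated. Next, the yellow pot.

Call:
jog_arm --pt "27.8 15.1 0 0 8.5" --pt "27.8 15.1 0 0 8.5" --pt "27.8 15.1 0 0 8.5" --pt "27.8 15.1 0 0 8.5" --pt "27.8 15.1 0 0 8.5" --pt "27.8 15.1 0 0 8.5" --pt "27.8 15.1 0 0 8.5" --pt "27.8 15.1 0 0 8.5" --pt "27.8 15.1 0 0 8.5" --pt "27.8 15.1 4 0 8.5" --pt "27.8 15.1 6 0 8.5" --pt "27.8 15.1 6 0 8.5"

```text
clock: 8.68
eef_pos: [0.566, 0.1832, 0.0705]
tool_rot: [-3.134, 0.001, 1.571]
contact_force: [-0.3, -0.1, -1.1]
grip_width: 0.0851
finger_force: 0.0
```

Run:
```python
from look import *
p,d,T,r=scan("wrist",{"yellow":.048});W=T[:3,3]+r*d[...,None];Q=W[mask(p,"yellow")];Q=Q[(Q[:,2]>.043)&(Q[:,2]<.055)];print(((Q.min(0)+Q.max(0))/2).round(4),(Q.max(0)-Q.min(0)).round(4),manip.read_state()["eef_pos"])
scan("top",{"yellow":.048})
```

```text
wrist yellow [255. 203.] 1439 [0.5658 0.1919] 0.0189
wrist yellow [264. 234.] 511 [0.5707 0.1814] 0.0292
[0.5707 0.1835 0.0465] [0.0586 0.0591 0.007 ] [0.56711988 0.18329705 0.07318953]
top yellow [149. 256.] 532 [0.216  0.3984] 0.0429
```

Call:
jog_arm --pt "0 0.1 3 0 8.5" --pt "0 0.1 6 0 8.5" --pt "0 0.1 8 0 8.5" --pt "0 0.1 10 0 8.5" --pt "0 0.1 10 0 8.5" --pt "0 0.1 10 0 8.5"

```text
clock: 9.28
eef_pos: [0.5704, 0.1837, -0.0237]
tool_rot: [3.141, -0.0, 1.571]
contact_force: [-0.8, 0.3, 1.6]
grip_width: 0.0848
finger_force: 0.0
```

Call:
jog_arm --pt "0 0 0 0 5" --pt "0 0 0 0 5" --pt "0 0 0 0 5" --pt "0 0 0 0 5" --pt "0 0 0 0 5" --pt "0 0 0 0 5"

```text
clock: 9.78
eef_pos: [0.5712, 0.184, -0.0224]
tool_rot: [3.139, -0.0, 1.571]
contact_force: [-3.1, -1.9, 13.3]
grip_width: 0.0598
finger_force: 40.5
```

Call:
jog_arm --pt "0 0 -4 0 5" --pt "0 0 -8 0 5" --pt "0 0 -12.5 0 5" --pt "-4 -2 -12.5 0 5" --pt "-7.5 -4 -12.5 0 5" --pt "-11 -6 -12.5 0 5" --pt "-14.5 -8 -12.5 0 5" --pt "-18 -10 -12.5 0 5" --pt "-21.5 -12 -12.5 0 5" --pt "-25 -13.8 -12.5 0 5" --pt "-27.8 -15.25 -12.5 0 5" --pt "-27.8 -15.25 -12.5 0 5"

```text
clock: 10.78
eef_pos: [0.4158, -0.0979, 0.1015]
tool_rot: [3.14, 0.002, 1.567]
contact_force: [0.6, -0.1, -1.0]
grip_width: 0.0595
finger_force: 44.1
```

Call:
jog_arm --pt "0 0 0 0 5" --pt "0 0 0 0 5" --pt "0 0 0 0 5"

```text
clock: 11.03
eef_pos: [0.4181, -0.0935, 0.1008]
tool_rot: [3.141, 0.0, 1.572]
contact_force: [-0.7, -0.3, -0.7]
grip_width: 0.0598
finger_force: 44.1
```

```bash
cat > held.py <<'E'
from look import *
import sys
def held(c,lo,hi):
    s=manip.read_state()
    for n in("wrist","side"):
        if n=="wrist": p,d,T0,_=wrist();T,r=cloud("wrist",p,d,T0)
        else: p,d=manip.snapshot("side");T,r=cloud("side",p,d)
        W=T[:3,3]+r*d[...,None];k=mask(p,c)&(W[...,2]>lo)&(W[...,2]<hi)&(np.hypot(W[...,0]-s["eef_pos"][0],W[...,1]-s["eef_pos"][1])<.05);Q=W[k]
        a,b=np.percentile(Q,[1,99],axis=0);print(n,len(Q),"lo",a.round(4),"hi",b.round(4),"mid",((a+b)/2).round(4))
    print(s["eef_pos"].round(4),s["contact_force"].round(1))
held(sys.argv[1],float(sys.argv[2]),float(sys.argv[3]))
E
python3 held.py yellow .08 .25
```

```text
wrist 5179 lo [ 0.39   -0.1221  0.1335] hi [ 0.4452 -0.0647  0.1716] mid [ 0.4176 -0.0934  0.1525]
side 1 lo [ 0.4398 -0.1141  0.1727] hi [ 0.4398 -0.1141  0.1727] mid [ 0.4398 -0.1141  0.1727]
[ 0.4181 -0.0935  0.1008] [-0.7 -0.3 -0.7]
```

Call:
jog_arm --pt "0 0 2.5 0 5" --pt "0 0 4.5 0 5" --pt "0 0 5.5 0 5" --pt "0 0 6 0 5" --pt "0 0 6.4 0 5" --pt "0 0 6.7 0 5" --pt "0 0 6.7 0 5" --pt "0 0 6.7 0 5"

```text
clock: 11.8
eef_pos: [0.418, -0.0941, 0.0338]
tool_rot: [3.141, 0.0, 1.571]
contact_force: [0.9, 0.1, -1.1]
grip_width: 0.0596
finger_force: 44.1
```

Call:
jog_arm --pt "0 0 0.1 0 5" --pt "0 0 0.1 0 5" --pt "0 0 0.1 0 8.5" --pt "0 0 0.1 0 8.5" --pt "0 0 0.1 0 8.5" --pt "0 0 0.1 0 8.5" --pt "0 0 0.1 0 8.5" --pt "0 0 -3 0 8.5" --pt "0 0 -7 0 8.5" --pt "0 0 -10 0 8.5" --pt "0 0 -10 0 8.5" --pt "0 0 -10 0 8.5"

```text
clock: 12.8
eef_pos: [0.4185, -0.0945, 0.1345]
tool_rot: [3.139, 0.001, 1.571]
contact_force: [-0.1, -0.2, -0.6]
grip_width: 0.0853
finger_force: 0.0
```

```bash
python3 held.py yellow .06 .14
python3 - <<'E'
from look import *
scan("top",{"red":.042,"yellow":.104})
E
```

```text
wrist 2320 lo [ 0.3899 -0.1231  0.0661] hi [ 0.4459 -0.0669  0.1045] mid [ 0.4179 -0.095   0.0853]
top red [200. 186.] 366 [0.4109 0.2504] 0.0304
top yellow [329. 179.] 305 [ 0.419  -0.0932] 0.0306
top yellow [149. 258.] 635 [0.222 0.381] 0.042Traceback (most recent call last):
  File "held.py", line 11, in <module>
    held(sys.argv[1],float(sys.argv[2]),float(sys.argv[3]))
    ~~~~^^^^^^^^^^^^^^^^^^^^^^^^^^^^^^^^^^^^^^^^^^^^^^^^^^^
  File "held.py", line 9, in held
    a,b=np.percentile(Q,[1,99],axis=0);print(n,len(Q),"lo",a.round(4),"hi",b.round(4),"mid",((a+b)/2).round(4))
        ~~~~~~~~~~~~~^^^^^^^^^^^^^^^^^
    return _quantile_unchecked(
        a, q, axis, out, overwrite_input, method, keepdims, weights)
    return _ureduce(a,
                    func=_quantile_ureduce_func,
    ...<5 lines>...
                    overwrite_input=overwrite_input,
                    method=method)
    r = func(a, **kwargs)
    result = _quantile(arr,
                       quantiles=q,
    ...<2 lines>...
                       out=out,
                       weights=wgt)
    slices_having_nans = np.isnan(arr[-1, ...])
                                  ~~~^^^^^^^^^
IndexError: index -1 is out of bounds for axis 0 with size 0
```

The yellow rim is at z 0.1045 (0.104 expected), so it is seated. Now the red pot.

Call:
jog_arm --pt "34.5 -0.75 0 0 8.5" --pt "34.5 -0.75 0 0 8.5" --pt "34.5 -0.75 0 0 8.5" --pt "34.5 -0.75 0 0 8.5" --pt "34.5 -0.75 0 0 8.5" --pt "34.5 -0.75 0 0 8.5" --pt "34.5 -0.75 0 0 8.5" --pt "34.5 -0.75 0 0 8.5" --pt "34.5 -0.75 0 0 8.5" --pt "34.5 -0.75 2 0 8.5" --pt "34.5 -0.75 6 0 8.5" --pt "34.5 -0.75 6 0 8.5"

```text
clock: 13.95
eef_pos: [0.4062, 0.2495, 0.0676]
tool_rot: [-3.133, 0.003, 1.572]
contact_force: [-1.3, -1.0, -1.6]
grip_width: 0.0852
finger_force: 0.0
```

Call:
jog_arm --pt "0 0 0 0 8.5" --pt "0 0 0 0 8.5"

```text
clock: 14.12
eef_pos: [0.4102, 0.2506, 0.0742]
tool_rot: [-3.141, 0.0, 1.57]
contact_force: [0.4, -0.1, 0.9]
grip_width: 0.0852
finger_force: 0.0
```

```bash
sed -i 's/        a,b=/        if len(Q)==0: continue\n        a,b=/' held.py; python3 held.py red .037 .055
```

```text
wrist 1031 lo [0.382  0.2234 0.0389] hi [0.4398 0.2815 0.0431] mid [0.4109 0.2525 0.041 ]
side 65 lo [0.3824 0.2225 0.037 ] hi [0.4362 0.2816 0.0451] mid [0.4093 0.2521 0.041 ]
[0.4102 0.2506 0.0742] [ 0.4 -0.1  0.9]
```

Call:
jog_arm --pt "0.1 0 3 0 8.5" --pt "0.1 0 6 0 8.5" --pt "0.1 0 8.5 0 8.5" --pt "0.1 0 10.2 0 8.5" --pt "0.1 0 10.2 0 8.5" --pt "0.1 0 10.2 0 8.5"

```text
clock: 14.72
eef_pos: [0.4104, 0.2519, -0.0279]
tool_rot: [3.142, -0.0, 1.57]
contact_force: [-0.3, 1.5, 0.1]
grip_width: 0.0851
finger_force: 0.0
```

Call:
jog_arm --pt "0 0 0 0 5" --pt "0 0 0 0 5" --pt "0 0 0 0 5" --pt "0 0 0 0 5" --pt "0 0 0 0 5" --pt "0 0 0 0 5"

```text
clock: 15.22
eef_pos: [0.4112, 0.2523, -0.0269]
tool_rot: [3.139, -0.001, 1.571]
contact_force: [-2.5, -1.1, 14.9]
grip_width: 0.0585
finger_force: 39.6
```

Call:
jog_arm --pt "0 0 -4 0 5" --pt "0 0 -8 0 5" --pt "0 0 -12 0 5" --pt "-3 0.1 -14.5 0 5" --pt "-7 0.2 -14.5 0 5" --pt "-11 0.3 -14.5 0 5" --pt "-15 0.4 -14.5 0 5" --pt "-19 0.5 -14.5 0 5" --pt "-23 0.6 -14.5 0 5" --pt "-27 0.7 -14.5 0 5" --pt "-31 0.75 -14.5 0 5" --pt "-34.6 0.75 -14.5 0 5"

```text
clock: 16.22
eef_pos: [0.4174, -0.0965, 0.1175]
tool_rot: [3.14, 0.001, 1.57]
contact_force: [0.4, -1.0, -0.7]
grip_width: 0.0585
finger_force: 44.6
```

Call:
jog_arm --pt "0 0 0 0 5" --pt "0 0 0 0 5" --pt "0 0 0 0 5" --pt "0 0 0 0 5"

```text
clock: 16.55
eef_pos: [0.4175, -0.0933, 0.1167]
tool_rot: [3.141, 0.0, 1.572]
contact_force: [-0.0, 0.1, -0.8]
grip_width: 0.0587
finger_force: 44.6
```

```bash
python3 held.py red .11 .25
```

```text
wrist 16890 lo [ 0.3898 -0.1203  0.1538] hi [ 0.4446 -0.0634  0.1858] mid [ 0.4172 -0.0918  0.1698]
side 503 lo [ 0.3899 -0.1237  0.149 ] hi [ 0.446  -0.0637  0.1876] mid [ 0.4179 -0.0937  0.1683]
[ 0.4175 -0.0933  0.1167] [-0.   0.1 -0.8]
```

Call:
jog_arm --pt "-0.1 0.05 1.5 0 5" --pt "-0.1 0.05 2.6 0 5" --pt "-0.1 0.05 3.4 0 5" --pt "-0.1 0.05 4 0 5" --pt "-0.1 0.05 4.4 0 5" --pt "-0.1 0.05 4.7 0 5" --pt "-0.1 0.05 4.7 0 5" --pt "-0.1 0.05 4.7 0 5"

```text
clock: 17.32
eef_pos: [0.4182, -0.095, 0.0701]
tool_rot: [3.141, 0.0, 1.571]
contact_force: [-3.5, 2.6, 13.7]
grip_width: 0.0584
finger_force: 45.8
```

Call:
jog_arm --pt "0 0 0 0 8.5" --pt "0 0 0 0 8.5" --pt "0 0 0 0 8.5" --pt "0 0 0 0 8.5" --pt "0 0 0 0 8.5" --pt "0 0 -3 0 8.5" --pt "0 0 -7 0 8.5" --pt "0 0 -10 0 8.5" --pt "0 0 -10 0 8.5" --pt "0 0 -10 0 8.5" --pt "0 0 -10 0 8.5"

```text
clock: 18.23
eef_pos: [0.4178, -0.095, 0.1687]
tool_rot: [-3.141, -0.0, 1.571]
contact_force: [0.4, -0.6, -0.6]
grip_width: 0.0849
finger_force: 0.0
```

```bash
python3 held.py red .1 .16
python3 - <<'E'
from look import *
p,d,T,r=scan("top",{"red":.139});W=T[:3,3]+r*d[...,None]
for lo,hi in((.006,.02),(.03,.045)):
    b=W[125:146,283:306].reshape(-1,3);k=(b[:,2]>lo)&(b[:,2]<hi);q=b[k];print(k.sum(),((q.min(0)+q.max(0))/2).round(4),q.mean(0).round(4))
cv2.imwrite("pics/t2.png",cv2.resize(p[90:240,200:390],None,fx=4,fy=4)[:,:,::-1])
g=(p[125:146,283:306].min(2)<90);ys,xs=np.where(g);print("knob px",xs.mean()+283,ys.mean()+125,rayplane(T,r[int(round(ys.mean()))+125,int(round(xs.mean()))+283],.034))
E
```

```text
wrist 4696 lo [ 0.3902 -0.1224  0.1071] hi [ 0.4455 -0.0657  0.1396] mid [ 0.4178 -0.0941  0.1234]
side 472 lo [ 0.3889 -0.1254  0.1083] hi [ 0.4439 -0.0654  0.1411] mid [ 0.4164 -0.0954  0.1247]
[ 0.4178 -0.095   0.1687] [ 0.4 -0.6 -0.6]
top red [332. 178.] 395 [ 0.4177 -0.0911] 0.0306
244 [ 0.551  -0.0134  0.0127] [ 0.5508 -0.0137  0.0135]
70 [ 0.5502 -0.0142  0.0375] [ 0.5501 -0.0136  0.0372]
knob px 293.8024691358025 135.28395061728395 [ 0.54768635 -0.0103008   0.034     ]
```

The red rim is at z 0.1396 (0.139 expected), so it is seated. Now the lid, with the fingers opened only part way to spare the dropper bottle.

Call:
jog_arm --pt "8.15 13.25 0 0 5" --pt "8.15 13.25 0 0 5" --pt "8.15 13.25 0 0 5" --pt "8.15 13.25 0 0 5" --pt "8.15 13.25 0 0 5" --pt "8.15 13.25 4 0 5" --pt "8.15 13.25 8 0 5" --pt "8.15 13.25 11 0 5" --pt "8.15 13.25 11 0 5" --pt "8.15 13.25 11 0 5" --pt "8.15 13.25 11 0 5"

```text
clock: 19.3
eef_pos: [0.5512, -0.0139, 0.0608]
tool_rot: [3.14, 0.0, 1.571]
contact_force: [0.1, 0.0, 0.7]
grip_width: 0.0499
finger_force: 0.0
```

Run:
```python
from look import *
p,d,T0,s=wrist();T,r=cloud("wrist",p,d,T0);W=T[:3,3]+r*d[...,None]
k=(np.hypot(W[...,0]-.5505,W[...,1]+.0136)<.04)
for lo,hi in((.008,.016),(.03,.042)):
    q=W[k&(W[...,2]>lo)&(W[...,2]<hi)];print(len(q),((q.min(0)+q.max(0))/2).round(4),(q.max(0)-q.min(0)).round(4))
f=(d>0)&(d<.2)&(W[...,2]>.05)&(p.max(2)<200);q=W[f&(np.arange(384)[:,None]<330)];j=q[np.argsort(q[:,2])[:300:30]];print(j.round(3));print(s["eef_pos"])
cv2.imwrite("pics/w5.png",p[:,:,::-1])
```

```text
3493 [ 0.5502 -0.0139  0.0119] [0.0595 0.0594 0.0077]
1092 [ 0.5504 -0.0139  0.0337] [0.0246 0.0251 0.0074]
[[ 0.704  0.014  0.05 ]
 [ 0.696 -0.001  0.052]
 [ 0.694 -0.004  0.053]
 [ 0.697 -0.001  0.054]
 [ 0.695 -0.001  0.055]
 [ 0.687 -0.015  0.056]
 [ 0.69  -0.011  0.057]
 [ 0.684 -0.019  0.057]
 [ 0.684 -0.02   0.058]
 [ 0.69  -0.008  0.058]]
[ 0.55116143 -0.01387254  0.06077049]
```

View pics/w5.png

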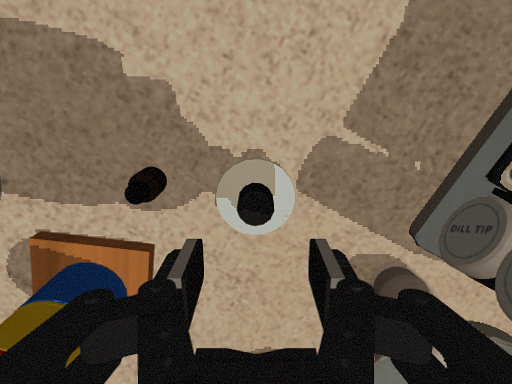

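The lid's disc is at (255,197) and its knob at (256,203), which puts it at (0.5503, -0.0139), right under the gripper. The dropper at (146,185) is clear.

Call:
jog_arm --pt "0 0 3 0 5" --pt "0 0 5.5 0 5" --pt "0 0 7.2 0 5" --pt "0 0 8.2 0 5" --pt "0 0 8.6 0 5" --pt "0 0 8.6 0 5" --pt "0 0 8.6 0 5"

```text
clock: 19.93
eef_pos: [0.5514, -0.0138, -0.0254]
tool_rot: [3.14, 0.0, 1.571]
contact_force: [0.0, -0.7, 0.0]
grip_width: 0.0503
finger_force: 0.0
```

Call:
jog_arm --pt "0 0 0 0 1.5" --pt "0 0 0 0 1.5" --pt "0 0 0 0 1.5" --pt "0 0 0 0 1.5" --pt "0 0 0 0 1.5" --pt "0 0 0 0 1.5" --force 40

```text
clock: 20.43
eef_pos: [0.5513, -0.0138, -0.0255]
tool_rot: [3.14, 0.0, 1.571]
contact_force: [-2.5, 0.8, 9.2]
grip_width: 0.0248
finger_force: 38.8
```

Call:
jog_arm --pt "0 0 -4 0 1.5" --pt "0 0 -8 0 1.5" --pt "0 0 -12 0 1.5" --pt "0 0 -16 0 1.5" --pt "0 0 -17.5 0 1.5" --pt "-2 -3.3 -17.5 0 1.5" --pt "-4 -6.6 -17.5 0 1.5" --pt "-6 -9.9 -17.5 0 1.5" --pt "-8.05 -13.3 -17.5 0 1.5" --pt "-8.05 -13.3 -17.5 0 1.5" --pt "-8.05 -13.3 -17.5 0 1.5" --pt "-8.05 -13.3 -17.5 0 1.5"

```text
clock: 21.43
eef_pos: [0.418, -0.0943, 0.1489]
tool_rot: [3.14, 0.0, 1.57]
contact_force: [0.3, 0.2, -0.7]
grip_width: 0.0246
finger_force: 39.8
```

Run:
```python
from look import *
s=manip.read_state();print(s["eef_pos"],s["grip_width"],s["finger_force"])
p,d=manip.snapshot("side");T,r=cloud("side",p,d);W=T[:3,3]+r*d[...,None]
k=(np.hypot(W[...,0]-.418,W[...,1]+.0945)<.05)
w=k&(p.min(2)>140)&(W[...,2]>.15);q=W[w];print(len(q),np.percentile(q,[2,98],axis=0).round(4),np.percentile(q,[2,98],axis=0).mean(0).round(4))
cv2.imwrite("pics/s3.png",cv2.resize(p[110:290,180:390],None,fx=3.3,fy=3.3,interpolation=2)[:,:,::-1])
p,d,T0,s=wrist();T,r=cloud("wrist",p,d,T0);W=T[:3,3]+r*d[...,None]
w=(p.min(2)>110)&(W[...,2]>.15)&(np.hypot(W[...,0]-.418,W[...,1]+.0945)<.05);q=W[w];print(len(q),np.percentile(q,[1,99],axis=0).round(4))
```

```text
[ 0.41802434 -0.0942982   0.14891746] 0.024575340970747633 39.77291643619537
168 [[ 0.3884 -0.1282  0.1766]
 [ 0.4496 -0.0895  0.392 ]] [ 0.419  -0.1089  0.2843]
4109 [[ 0.3894 -0.1213  0.1844]
 [ 0.4458 -0.0656  0.2348]]
```

View pics/s3.png

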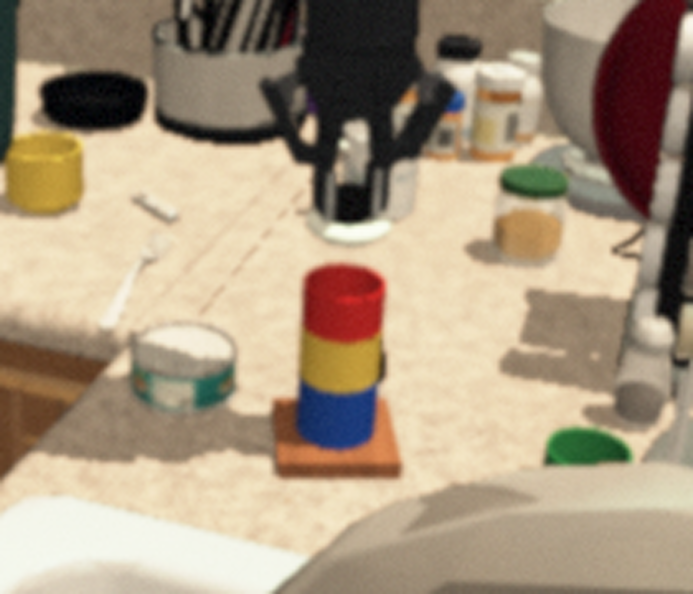

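The tower is straight at crop (342,350) and the lid is level above it at (350,225). Lowering the lid.

Call:
jog_arm --pt "0 0 1.5 0 1.5" --pt "0 0 2.4 0 1.5" --pt "0 0 3 0 1.5" --pt "0 0 3.5 0 1.5" --pt "0 0 3.9 0 1.5" --pt "0 0 4.15 0 1.5" --pt "0 0 4.15 0 1.5" --pt "0 0 4.15 0 1.5"

```text
clock: 22.2
eef_pos: [0.4177, -0.0942, 0.107]
tool_rot: [3.141, 0.0, 1.571]
contact_force: [0.2, 0.0, -0.9]
grip_width: 0.0246
finger_force: 39.9
```

Not quite in contact yet, so it is within about a millimetre of home. I'll release it gently and lift straight up.

Call:
jog_arm --pt "0 0 0.1 0 1.5" --pt "0 0 0.1 0 1.5" --pt "0 0 0.1 0 5" --pt "0 0 0.1 0 5" --pt "0 0 0.1 0 5" --pt "0 0 0.1 0 5" --pt "0 0 0.1 0 5" --pt "0 0 -2 0 5" --pt "0 0 -5 0 5" --pt "0 0 -9 0 5" --pt "0 0 -12 0 5" --pt "0 0 -12 0 5"

```text
clock: 23.2
eef_pos: [0.4194, -0.0949, 0.2318]
tool_rot: [3.135, 0.003, 1.571]
contact_force: [-0.6, 0.2, -0.2]
grip_width: 0.0505
finger_force: 0.0
```

Run:
```python
from look import *
p,d,T0,s=wrist();T,r=cloud("wrist",p,d,T0);W=T[:3,3]+r*d[...,None]
k=np.hypot(W[...,0]-.418,W[...,1]+.0945)<.04
for n,lo,hi in(("disc",.138,.150),("knob",.16,.175)):
    q=W[k&(W[...,2]>lo)&(W[...,2]<hi)];a,b=np.percentile(q,[1,99],axis=0);print(n,len(q),((a+b)/2).round(4),np.median(q[:,2]).round(4),(b-a).round(4))
p,d=manip.snapshot("side");a=cv2.resize(p[120:270,220:370],None,fx=3,fy=3,interpolation=2)
scan("top",{"green":.048})
cv2.imwrite("pics/s4.png",a[:,:,::-1])
```

```text
disc 2735 [ 0.4175 -0.0942  0.144 ] 0.1436 [0.0562 0.0564 0.0053]
knob 822 [ 0.4174 -0.0942  0.1652] 0.1675 [0.0236 0.024  0.0077]
```

View pics/s4.png

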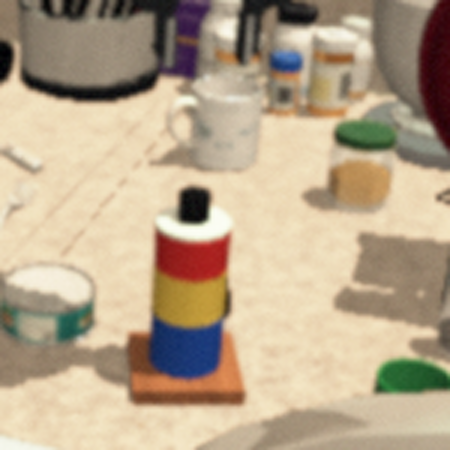

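The lid's disc is at z 0.1436 and its knob top at z 0.168, which match the expected 0.144 and 0.168. The tower stands upright at crop (190,290), with the gripper clear. Handing in.

```bash
python3 -c "
from workcell import manip
print(manip.hand_in())"
```

```text
the job is handed in; nothing more can be done
None
```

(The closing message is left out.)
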